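# Start the light-curing unit

### The job

With the fingertips, gently push the open drawer of the white light-curing unit fully home, then lightly press down the long bar-shaped key on its top until it has clearly gone down, and withdraw so that it springs back. Do not press the bar key before the drawer is shut, leave the round and the square key unpressed, and do not grasp, lift or disturb any of the things standing about.

Things in the scene. Friction and masses are not known exactly. Their poses are not given: they have to be found in the camera images.
- unit: White light-curing unit fixed to the bench: a flat box 200 mm deep (its x), 250 mm wide (its y), 90 mm high. Origin at the centre of its underside, on the bench top; its x axis points from the drawer front to the back, z up. The drawer comes out of its front (-x) side. The three keys sit in a row along its y, 35 mm in front of its centre, 64 mm apart, in an order that varies.
- drawer (a joint): How far the unit's drawer stands open: 0 is fully home, up to 0.09 m. It slides along the unit's x axis (shuts towards +x), with about 1.5 N of friction, has no spring, and stays where it is left. A small model of teeth is fixed in it.
- drawer_face (a point): Centre of the outer (-x) face of the drawer's plain grey front panel, 42 mm above the bench; it moves with the drawer. The panel is 140 mm wide, 56 mm high (14 to 70 mm above the bench) and 12 mm thick; fully home, its outer face stands 12 mm in front of the unit's front.
- top_bar (a point): Centre of the top of the bar key: white plastic, 14 mm (unit's x) by 38 mm (unit's y), its top 105 mm above the bench when up.
- key_bar (a joint): Depth of the bar key: 0 up, 0.008 m fully down; spring return, 1 N to start it and 5 N fully down.
- top_round (a point): Centre of the top of the round key, white plastic, 24 mm in diameter, top 105 mm above the bench. Not to be pressed.
- key_round (a joint): Depth of the round key: 0 up, 0.008 m fully down, same spring.
- top_square (a point): Centre of the top of the square key, white plastic, 22 mm square, top 105 mm above the bench. Not to be pressed.
- key_square (a joint): Depth of the square key: 0 up, 0.008 m fully down, same spring.
- jar: Loose small capped jar, 42 mm in diameter, 50 mm high, on the bench to the left (+y) of the open drawer; origin at the centre of its underside.
- cup: Loose clear plastic cup, 40 mm in diameter, 36 mm high, on the bench to the right (-y) of the open drawer; origin at the centre of its underside.
- cast: Loose plaster dental cast, 58 x 64 mm, about 31 mm high, lying on the unit's top behind the keys; origin at the centre of its underside.
- bottle: Loose clear bottle with a blue cap, 62 mm in diameter, 190 mm high, left of the unit; origin at the centre of its underside.
- bowl: Loose dark rubber mixing bowl, 110 mm across, 55 mm high, right of the unit; origin at the centre of its underside.
- tweezers: Loose steel tweezers lying flat, 120 mm long along their x, left of the jar; origin about mid-length, on the bench.
- carton: Loose small carton, 70 x 45 x 30 mm, right of the cup; origin at the centre of its underside.

How it is judged:
By the outcome, as a careful person would: the job done as asked, in the order asked, and still so for the second after the job is handed in, with the robot touching nothing.
It also fails if it takes over 51 s, if anything falls off the work surface, if the arm or the gripper's body presses on something with over 40 N, if the wrist force passes 120 N, or if a joint passes its speed limit or range.

### The arm

A 6-joint arm with a two-finger parallel gripper is mounted at the origin on the work surface. World frame = base frame: x ahead of the robot, y to its left, z up, the work surface at z = 0. Lengths are in m, angles in rad, forces in N, time in s.
With the tool pointing down it reaches from about 0.35 to 0.85 m from the base axis. Payload 8.1 kg.
Tool frame: the origin (TCP) lies at the very end of the fingers, on their centre line; the grasp point (between the pads) lies 19 mm behind it; z points along the fingers, y is the direction in which the jaws open and shut (so a half turn about z gives the same grasp; the last joint's range is limited). The gripper opens to 93 mm and grips with 3 to 60 N. Pads are 15 mm wide; open, the fingers measure 128 mm over their backs; the gripper's body (75 mm by 188 mm) begins 65 mm behind the grasp point.
Start: joints at [-1.383, 0.13, 1.488, -0, 1.523, -0.085], TCP at [0.162, -0.578, 0.194] pointing down, gripper open.
Joint ranges: [-2.96, 2.96], [-0.89, 2.26], [0.02, 2.5], [-1.34, 4.48], [0, 2.73], [-2.66, 2.66]. Speed limits (rad/s): [2.39, 2.39, 2.79, 3.14, 3.14, 3.14].

### API

Orientations are given as a rotation vector (axis times angle).
In Python, from plant import * gives the robot as it stands.
- The arm moves only by the tool apply_moves, never from a script. Its argument "commands" is one flat list of numbers, 7 for each row, row after row: the shift along the world's x, y, z in cm, then the turn, a rotation vector about the world's x, y, z in rad, then the finger opening in cm, from 0 to 9.3. A call has 1 to 8 rows; each row shifts and turns the pose as measured when the row begins; what a row does not reach is not made up. A row lasts 1/8 s, in which the tool goes at most 62.5 mm and 10.7 degrees, less where a joint would pass 70% of its speed; a pose out of reach is approached as far as the arm can. A call with a gripper value outside its range is refused whole. The fingers move at their own pace and stop on an object; "squeeze" is the grip in N (left out, the last holds). Time passes only in rows, so rows that do not move let the fingers close. It gives the time, the measured TCP pose, the force and the opening at its end, in the units of the state.
- read_state(): the state, without advancing time (a new reading comes with each control period).
- read_camera(name): name is "scene" or "top"; returns (picture, depth): 400x640x3 uint8, blue, green, red; 400x640 float32, m along the optical axis (not along the pixel's ray), 0 where there is no reading.
- camera_model(name): a dict with "intrinsics" (3x3 intrinsics, pixels), "R" (3x3) and "t" (3): a world point X has camera coordinates R X + t. Camera axes: x right, y down, z forward; pixel columns grow to the right and rows downward; lengths in m; the calibration is good to about 2 mm. A picture is of the moment at which its call begins. camera_model takes no time and is no camera call.
- close_job(): hands the job in, once; it reports no verdict.
Trained networks look in the newest picture that a camera, given by its name, has taken for a name from the list of things; names that differ only in an ending like _2 or _b are one class to them, and where a whole thing is asked for, a point or a joint stands for the part that bears it (a point fixed in the world has none). Each returns a list of dicts, best first, with "conf" (0 to 1); they miss things now and then, are a little off and sometimes report something else, mostly with a low value. They report only what shows in the picture. A call takes as long as a camera call.
- find_in(query, camera): "point" ([x, y, z] in m, in the coordinates of the camera as it stood for that picture, good to about 4 mm: the middle of the surface that is visible of it).
- cut_out(query, camera): "mask" (400x640 bool, what is visible of it).
- spot_point(query, camera): "point" ([x, y, z] in m, in the coordinates of the camera as it stood for that picture, good to about 4 mm: a listed point, or the origin of a listed thing).
The state is a dict: "t": time; "q": joint angles; "dq": joint speeds; "joint_torque": joint torques, N m; "tool_pos": TCP position; "orientation": TCP orientation; "force": force on the tool from outside, world axes, zero at the start; "wrist_torque": the same for the moment, N m; "opening": finger opening in m.
Only numpy, scipy, OpenCV 4.12 (cv2) and the standard library are available. Lean on these libraries where they do the work, as an engineer would, in place of code of your own. Each camera call takes 0.05 s, during which the arm holds its last target. There are 200 camera calls.

## Working session

There is one attempt and no reset: what is moved stays moved. The work goes in short steps, Python scripts to look and compute and a tool call to move; the robot and the scene stay as the last step left them, time stands still between calls to the robot, and variables do not carry over. Pictures are saved under pics/ and viewed, about 8 in all and at most 12, crops included, and the job is handed in when it is done.

Besides the shell and the picture viewer there is one more tool, called after "Request:" by a JSON object that holds its "api" and its "payload", one argument or row to a line. apply_moves: Moves the arm, as the interface text tells. Its arguments: {"type":"object","properties":{"commands":{"type":"array"},"squeeze":{"type":"number"}},"required":["commands"]}

```bash
mkdir -p pics
cat > h.py <<'E'
from plant import *
import numpy as np, cv2
def w(p,c):
    m=camera_model(c); return np.array(m["R"]).T@(np.array(p)-np.array(m["t"]))
def unproj(u,v,d,c):
    K=np.array(camera_model(c)["intrinsics"]); return w(np.linalg.inv(K)@[u*d,v*d,d],c)
def proj(X,c):
    m=camera_model(c); p=np.array(m["intrinsics"])@(np.array(m["R"])@X+np.array(m["t"])); return p[:2]/p[2]
E
python3 - <<'E'
from h import *
for c in("scene","top"):
    im,d=read_camera(c); cv2.imwrite(f"pics/{c}0.png",im); np.save(f"{c}d.npy",d)
    for q in ["unit","drawer_face","top_bar","top_round","top_square","jar","cup","cast"]:
        print(c,q,[(np.round(w(r["point"],c),4),round(r["conf"],2)) for r in spot_point(q,c)[:2]])
s=read_state();print(s["t"],s["tool_pos"],s["orientation"],s["force"])
E
```

```text
scene unit [(array([ 0.642 , -0.    , -0.0056]), 0.7)]
scene drawer_face [(array([0.4816, 0.0214, 0.0453]), 0.63), (array([0.6063, 0.001 , 0.1081]), 0.22)]
scene top_bar [(array([ 6.076e-01, -4.000e-04,  1.049e-01]), 0.43)]
scene top_round [(array([ 0.6614, -0.2677, -0.0014]), 0.69), (array([0.7365, 0.2326, 0.0009]), 0.57)]
scene top_square [(array([0.6185, 0.0641, 0.1042]), 0.56)]
scene jar [(array([0.5082, 0.1629, 0.001 ]), 0.78), (array([ 0.6956, -0.0232,  0.0891]), 0.61)]
scene cup [(array([ 0.4712, -0.124 , -0.0005]), 0.7)]
scene cast [(array([ 0.6977, -0.0237,  0.0899]), 0.95)]
top unit [(array([ 0.6437, -0.0021, -0.0036]), 0.83)]
top drawer_face [(array([0.4868, 0.0174, 0.0462]), 0.75), (array([ 0.4661, -0.1216, -0.0013]), 0.72)]
top top_bar [(array([0.6068, 0.0041, 0.1075]), 0.7), (array([ 0.6425, -0.0057, -0.0024]), 0.19)]
top top_round [(array([ 0.5998, -0.0653,  0.1056]), 0.68), (array([ 0.4666, -0.1231, -0.0014]), 0.46)]
top top_square [(array([0.6201, 0.0632, 0.107 ]), 0.43), (array([ 0.4811, -0.2367,  0.0018]), 0.33)]
top jar [(array([ 0.5126,  0.1597, -0.0021]), 0.71)]
top cup [(array([ 0.467 , -0.1208,  0.0038]), 0.86)]
top cast [(array([ 0.7004, -0.0241,  0.0897]), 0.55)]
0.9 [ 0.16167408 -0.57781387  0.19423787] [-3.11241113e+00 -4.27160211e-01  1.77604045e-05] [-0.75914574 -1.02767171  0.01331592]
```

View pics/scene0.png

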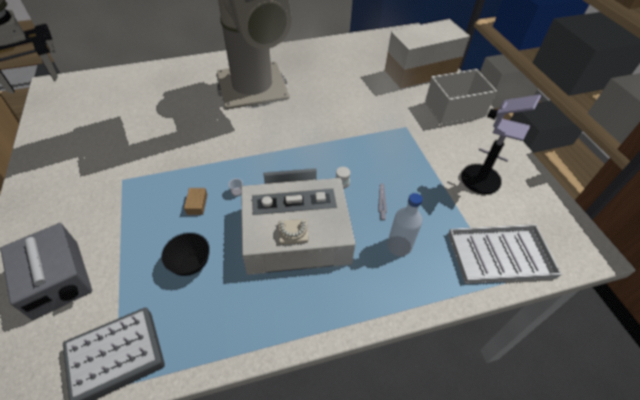

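View pics/top0.png

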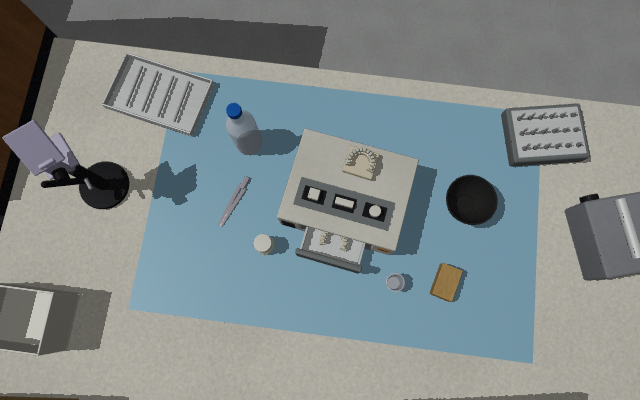

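The top view shows the keys from left to right as square (314,195), bar (344,203) and round (375,212). The drawer is open with its front at about (331,258). The scene view agrees, with the bar key in the middle at (293,200). Next I'll refine the unit pose from depth.

Run:
```python
from h import *
c="top"; d=np.load("topd.npy"); m=camera_model(c)
v,u=np.mgrid[0:400,0:640]; K=np.array(m["intrinsics"])
P=(np.stack([u*d,v*d,d],-1)@np.linalg.inv(K).T-np.array(m["t"]))@np.array(m["R"])
near=(abs(P[...,0]-.64)<.2)&(abs(P[...,1])<.18)&(d>0)
z=P[...,2]
top=near&(z>.083)&(z<.097); Q=P[top][:,:2]
r=cv2.minAreaRect((Q*1000).astype(np.float32)); print("unit top",r,np.median(z[top]))
print("key/cast region z>.1:"); k=near&(z>.1)
n,l,st,ce=cv2.connectedComponentsWithStats(k.astype(np.uint8))
for i in range(1,n):
    if st[i,4]>8: print(st[i,4],np.round(P[l==i].mean(0),4),ce[i])
yaw=np.radians(-8.5); ex=np.array([np.cos(yaw),np.sin(yaw)])
f=near&(z>.05)&(z<.078)&(P[...,0]<.56)&(abs(P[...,1]-.02)<.09); F=P[f]
print("face",len(F),np.percentile(F@[*ex,0],[1,10,50,90]),cv2.minAreaRect((F[:,:2]*1000).astype(np.float32)))
for n_ in["bottle","bowl"]: print(n_,[np.round(w(r["point"],c),3) for r in spot_point(n_,c)[:1]])
```

```text
unit top ((643.6544799804688, -5.2708282470703125), (250.85379028320312, 201.2235565185547), 81.32144927978516) 0.09103344248937426
key/cast region z>.1:
856 [ 0.6948 -0.0234  0.1094] [360.55841121 161.70327103]
117 [0.6178 0.0631 0.1055] [313.52136752 193.35897436]
132 [0.6082 0.     0.1053] [344.         201.88636364]
110 [ 0.5984 -0.0628  0.1057] [374.58181818 210.5       ]
face 477 [0.47867819 0.47911358 0.48426778 0.49016304] ((517.884765625, 24.510879516601562), (180.99574279785156, 60.04148864746094), 81.09248352050781)
bottle [array([ 0.745,  0.235, -0.001])]
bowl [array([ 0.658, -0.267,  0.003])]
```

Request:
{"api": "apply_moves", "payload": {
  "commands": [2, 6, 0.5, 0, 0, -0.14, 0, 3, 6, 0, 0, 0, -0.14, 0, 3, 6, 0, 0, 0, -0.14, 0, 3, 6, 0, 0, 0, 0, 0, 3, 6, 0, 0, 0, 0, 0, 3, 6, 0, 0, 0, 0, 0, 2, 6, 0, 0, 0, 0, 0, 2, 6, 0, 0, 0, 0, 0]
}}

```text
t: 2.0
tool_pos: [0.3594, -0.118, 0.1972]
orientation: [-3.128, 0.266, -0.007]
force: [1.1, -1.0, 0.6]
opening: 0.0174
```

Request:
{"api": "apply_moves", "payload": {
  "commands": [3, 5, 0, 0, 0, 0.02, 0, 3, 5, 0, 0, 0, 0, 0, 2, 4.3, -3, 0, 0, 0, 0, 0, 0, -4, 0, 0, 0, 0, 0, 0, -4, 0, 0, 0, 0, 0, 0, 0, 0, 0, 0, 0]
}}

```text
t: 2.75
tool_pos: [0.443, 0.0355, 0.0875]
orientation: [-3.131, 0.22, -0.02]
force: [-0.5, -0.7, 0.4]
opening: 0.0006
```

Request:
{"api": "apply_moves", "payload": {
  "commands": [0, -1, -2.5, 0, 0, -0.01, 0, 0, 0, -2.3, 0, 0, 0, 0, 0, 0, 0, 0, 0, 0, 0, 0, 0, 0, 0, 0, 0, 0]
}}

```text
t: 3.25
tool_pos: [0.4483, 0.0242, 0.0469]
orientation: [-3.13, 0.238, -0.035]
force: [0.8, -0.1, 0.7]
opening: 0.0008
```

Request:
{"api": "apply_moves", "payload": {
  "commands": [1, -0.15, -0.5, 0, 0, 0, 0, 1, -0.15, 0, 0, 0, 0, 0, 0.5, -0.08, 0, 0, 0, 0, 0, 0.5, -0.08, 0, 0, 0, 0, 0, 0.5, -0.08, 0, 0, 0, 0, 0, 0.5, -0.08, 0, 0, 0, 0, 0]
}}

```text
t: 4.0
tool_pos: [0.4928, 0.0176, 0.0447]
orientation: [-3.13, 0.238, -0.04]
force: [-2.2, 0.5, 0.9]
opening: 0.001
```

Request:
{"api": "apply_moves", "payload": {
  "commands": [0.5, -0.08, 0, 0, 0, 0, 0, 0.5, -0.08, 0, 0, 0, 0, 0, 0.5, -0.08, 0, 0, 0, 0, 0, 0.5, -0.08, 0, 0, 0, 0, 0, 0.4, -0.06, 0, 0, 0, 0, 0, 0.3, -0.05, 0, 0, 0, 0, 0]
}}

```text
t: 4.75
tool_pos: [0.5216, 0.0132, 0.0446]
orientation: [-3.13, 0.237, -0.04]
force: [-1.2, 1.0, 1.5]
opening: 0.0001
```

Request:
{"api": "apply_moves", "payload": {
  "commands": [0.2, -0.03, 0, 0, 0, 0, 0, 0.2, -0.03, 0, 0, 0, 0, 0]
}}

```text
t: 5.0
tool_pos: [0.5248, 0.0127, 0.0443]
orientation: [-3.129, 0.237, -0.036]
force: [-10.8, 2.3, 7.1]
opening: 0.0003
```

Request:
{"api": "apply_moves", "payload": {
  "commands": [0.15, -0.02, 0, 0, 0, 0, 0]
}}

```text
t: 5.12
tool_pos: [0.5246, 0.0127, 0.0439]
orientation: [-3.129, 0.237, -0.03]
force: [-10.9, 1.0, 9.0]
opening: 0.0004
```

Request:
{"api": "apply_moves", "payload": {
  "commands": [-1, 0.15, 0, 0, 0, 0, 0, -2, 0.3, 0, 0, 0, 0, 0, -4, 0.5, 0, 0, 0, 0, 0, 0, 0, 3, 0, 0, 0, 0, 0, 0, 4, 0, 0, 0, 0, 0, 0, 4, 0, 0, 0, 0, -2, 0, 3, 0, 0, 0, 0, 0, 0, 0, 0, 0, 0, 0]
}}

```text
t: 6.12
tool_pos: [0.4281, 0.0224, 0.185]
orientation: [-3.13, 0.238, -0.031]
force: [0.2, 0.5, 0.4]
opening: 0.0005
```

Run:
```python
from h import *
ex=np.array([.9885,-.151])
for c in("top","scene"):
    im,d=read_camera(c)
    if c=="top": cv2.imwrite("pics/t1.png",cv2.resize(im[100:300,220:460],None,fx=3,fy=3))
    else: cv2.imwrite("pics/s1.png",cv2.resize(im[120:290,170:400],None,fx=3,fy=3))
    for q in["drawer_face","top_bar","jar","cup"]:
        for r in spot_point(q,c)[:1]:
            X=w(r["point"],c); print(c,q,np.round(X,4),r["conf"],"ex",round(X[:2]@ex,4))
```

```text
top drawer_face [0.5303 0.0093 0.0475] 0.56 ex 0.5228
top top_bar [ 6.075e-01 -3.000e-04  1.044e-01] 0.59 ex 0.6006
top jar [ 0.6084 -0.0019  0.1093] 0.72 ex 0.6017
top cup [ 0.467  -0.1216 -0.001 ] 0.42 ex 0.48
scene drawer_face [ 0.5986 -0.063   0.1109] 0.21 ex 0.6012
scene top_bar [ 0.605  -0.001   0.1052] 0.62 ex 0.5982
scene jar [0.5066 0.1606 0.0013] 0.79 ex 0.4765
scene cup [ 0.4698 -0.1269  0.0012] 0.51 ex 0.4836
```

View pics/t1.png

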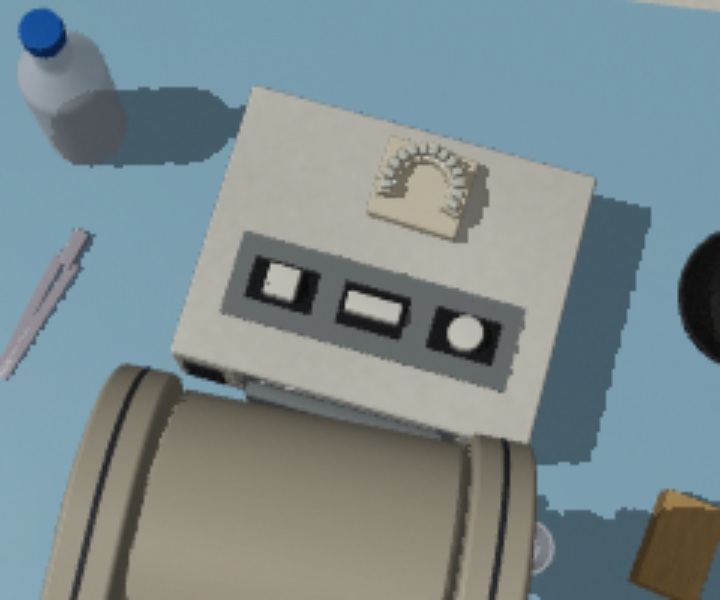

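The bar key is clear of its neighbours, at crop pixel (373,304). The drawer panel sits tight against the unit's front as a strip at (340,410), partly hidden by the arm. Next I'll move above the bar.

Request:
{"api": "apply_moves", "payload": {
  "commands": [4, -0.5, 0, 0, 0, 0, 0, 5, -0.6, 0, 0, 0, 0, 0, 5, -0.6, 0, 0, 0, 0, 0, 3, -0.4, 0, 0, 0, 0, 0, 0.5, 0, -2, 0, 0, 0, 0, 0, 0, -2, 0, 0, 0, 0, 0, 0, 0, 0, 0, 0, 0, 0, 0, 0, 0, 0, 0, 0]
}}

```text
t: 7.62
tool_pos: [0.6029, 0.0016, 0.1345]
orientation: [-3.13, 0.237, -0.011]
force: [0.9, 1.3, -0.3]
opening: 0.0005
```

Request:
{"api": "apply_moves", "payload": {
  "commands": [0.5, -0.1, -1, 0, 0, 0, 0, 0, 0, -0.8, 0, 0, 0, 0, 0, 0, 0, 0, 0, 0, 0]
}}

```text
t: 8.0
tool_pos: [0.6083, 0.0006, 0.1169]
orientation: [-3.13, 0.236, -0.014]
force: [-0.1, 0.2, 0.6]
opening: 0.0005
```

Request:
{"api": "apply_moves", "payload": {
  "commands": [0, 0, -0.6, 0, 0, 0, 0, 0, 0, -0.5, 0, 0, 0, 0, 0, 0, -0.3, 0, 0, 0, 0, 0, 0, -0.2, 0, 0, 0, 0]
}}

```text
t: 8.5
tool_pos: [0.6087, 0.0006, 0.1004]
orientation: [-3.13, 0.236, -0.016]
force: [-0.1, -0.2, -0.3]
opening: 0.0003
```

Request:
{"api": "apply_moves", "payload": {
  "commands": [0, 0, -0.2, 0, 0, 0, 0, 0, 0, -0.1, 0, 0, 0, 0]
}}

```text
t: 8.75
tool_pos: [0.6087, 0.0006, 0.0972]
orientation: [-3.13, 0.236, -0.016]
force: [-0.5, 0.2, 0.1]
opening: 0.0004
```

Run:
```python
from h import *
im,d=read_camera("scene"); cv2.imwrite("pics/s2.png",cv2.resize(im[140:260,210:370],None,fx=5,fy=5,interpolation=cv2.INTER_CUBIC))
print(read_state()["force"],read_state()["tool_pos"], proj(np.array(read_state()["tool_pos"]),"scene"))
```

```text
[-0.61554478  0.6991311  -0.03536478] [0.60872305 0.00064292 0.09710076] [293.31375126 199.90055206]
```

View pics/s2.png

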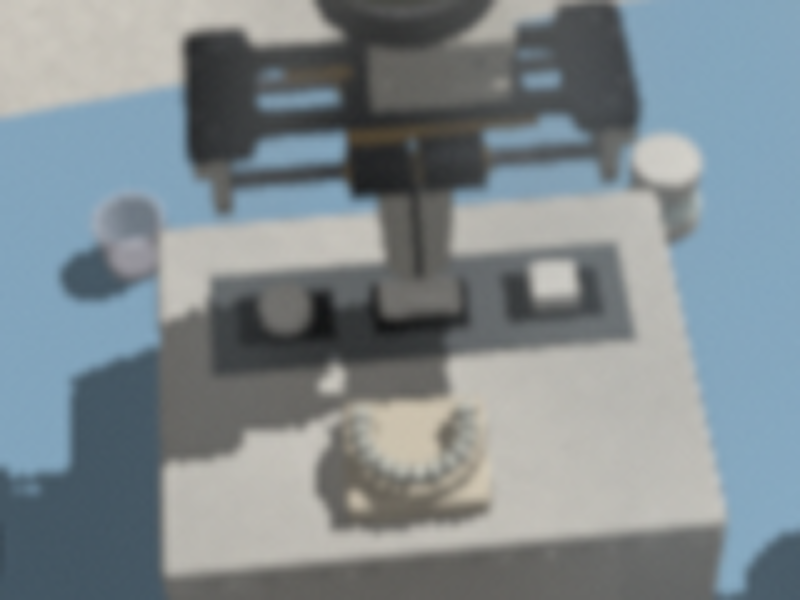

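Run:
```python
from h import *
im,d=read_camera("scene"); K=np.array(camera_model("scene")["intrinsics"])
for u in(289,296,301):
    print("col",u)
    for v in range(186,210): print(v,np.round(unproj(u,v,d[v,u],"scene"),4),im[v,u])
d0=np.load("scened.npy"); print("before, key up, col 293")
for v in range(190,210,1): print(v,np.round(unproj(293,v,d0[v,293],"scene"),4))
s=read_state();print(s["force"],s["tool_pos"])
```

```text
col 289
186 [ 0.6117 -0.0087  0.1543] [91 95 96]
187 [ 0.6148 -0.0094  0.1545] [90 94 95]
188 [ 0.6154 -0.0097  0.1518] [90 94 95]
189 [ 0.6148 -0.0097  0.1475] [90 94 95]
190 [ 0.6136 -0.0096  0.1426] [88 93 94]
191 [ 0.6135 -0.0096  0.1389] [89 94 94]
192 [ 0.6128 -0.0096  0.1346] [91 95 96]
193 [ 0.6128 -0.0098  0.131 ] [90 94 95]
194 [ 0.6133 -0.01    0.128 ] [92 95 95]
195 [ 0.5879 -0.0051  0.0927] [ 97 100  99]
196 [ 0.5997 -0.0075  0.1037] [103 106 106]
197 [ 0.6048 -0.0087  0.1064] [107 109 111]
198 [ 0.6075 -0.0093  0.1061] [106 110 111]
199 [ 0.6107 -0.0101  0.1064] [106 110 111]
200 [ 0.6114 -0.0103  0.1035] [106 110 111]
201 [ 0.6127 -0.0107  0.1014] [104 108 109]
202 [ 0.6103 -0.0104  0.0945] [ 95  98 100]
203 [ 0.6128 -0.011   0.094 ] [72 74 75]
204 [ 0.6168 -0.0119  0.0953] [42 43 42]
205 [ 0.6174 -0.0121  0.0923] [27 26 25]
206 [ 0.6205 -0.0129  0.0926] [37 36 35]
207 [ 0.6243 -0.0137  0.0938] [48 47 46]
208 [ 0.6273 -0.0145  0.0939] [55 54 52]
209 [ 0.6309 -0.0153  0.095 ] [55 54 52]
col 296
186 [0.6145 0.0069 0.1527] [92 97 97]
187 [0.6168 0.0063 0.1519] [92 97 97]

[... 1791 characters left out ...]
0.0935] [104 103  99]
before, key up, col 293
190 [0.5729 0.0085 0.09  ]
191 [0.5753 0.0079 0.0892]
192 [0.5804 0.0067 0.0916]
193 [0.5828 0.0061 0.0908]
194 [0.5886 0.0048 0.0942]
195 [0.5878 0.0048 0.0894]
196 [0.6032 0.0014 0.105 ]
197 [0.6064 0.0007 0.1053]
198 [ 6.100e-01 -2.000e-04  1.061e-01]
199 [ 0.6119 -0.0007  0.1048]
200 [ 0.6137 -0.0012  0.1034]
201 [ 0.615  -0.0016  0.1013]
202 [ 0.6127 -0.0012  0.0945]
203 [ 0.616 -0.002  0.095]
204 [ 0.6187 -0.0026  0.0947]
205 [ 0.6195 -0.0029  0.0919]
206 [ 0.6242 -0.004   0.0943]
207 [ 0.6269 -0.0047  0.094 ]
208 [ 0.6279 -0.005   0.0915]
209 [ 0.6298 -0.0055  0.0902]
[ 0.61333805  0.77950785 -0.14742895] [0.60872535 0.00061694 0.09724324]
```

The fingers are in line with the bar, but the depth shows their ends near z≈0.125. The key is still up at 0.105, so the real fingertip sits about 25 mm higher than the TCP reading. I'll lower in small steps and watch the force.

Request:
{"api": "apply_moves", "payload": {
  "commands": [0, 0, -0.4, 0, 0, 0, 0, 0, 0, -0.4, 0, 0, 0, 0]
}}

```text
t: 9.1
tool_pos: [0.6092, 0.0006, 0.0894]
orientation: [-3.13, 0.236, -0.018]
force: [0.1, -0.1, -0.3]
opening: 0.0005
```

```bash
cat > prof.py <<'E'
from h import *
im,d=read_camera("scene")
for v in range(188,206): print(v,np.round(unproj(296,v,d[v,296],"scene"),4),np.round(unproj(289,v,d[v,289],"scene"),4))
s=read_state();print(s["t"],s["force"],s["tool_pos"])
E
python3 prof.py
```

```text
188 [0.6157 0.0065 0.1471] [ 0.6132 -0.0092  0.1491]
189 [0.6159 0.0064 0.1439] [ 0.6147 -0.0097  0.1475]
190 [0.615  0.0065 0.1393] [ 0.614  -0.0096  0.1431]
191 [0.6176 0.0058 0.1389] [ 0.6141 -0.0098  0.1397]
192 [0.6169 0.0059 0.1345] [ 0.6157 -0.0102  0.1381]
193 [0.6164 0.006  0.1303] [ 0.6141 -0.01    0.1326]
194 [0.6178 0.0056 0.1284] [ 0.6126 -0.0098  0.1271]
195 [0.6171 0.0057 0.1239] [ 0.6141 -0.0103  0.1254]
196 [0.6161 0.0058 0.119 ] [ 0.6148 -0.0105  0.1226]
197 [ 1.1931 -0.1245  0.8469] [ 0.6032 -0.0083  0.1044]
198 [0.61   0.0071 0.1038] [ 0.6069 -0.0092  0.1054]
199 [0.614  0.0061 0.1052] [ 0.6097 -0.0099  0.1051]
200 [0.615  0.0058 0.1027] [ 0.6124 -0.0105  0.1048]
201 [0.6146 0.0058 0.0984] [ 0.6138 -0.0109  0.1029]
202 [0.6127 0.0061 0.0921] [ 0.6116 -0.0106  0.0962]
203 [0.6171 0.0051 0.094 ] [ 0.6119 -0.0108  0.0928]
204 [0.6196 0.0044 0.0934] [ 0.6155 -0.0117  0.0938]
205 [0.6237 0.0034 0.095 ] [ 0.6197 -0.0126  0.0954]
9.15 [-0.33814294  0.53178026 -0.38602405] [0.60878687 0.00062712 0.08868346]
```

The tip really is about 29 mm higher than reported, so the drawer push was made near the panel's top edge. I'll lift without pressing, move aside and check the drawer before touching the key.

Request:
{"api": "apply_moves", "payload": {
  "commands": [0, 0, 4, 0, 0, 0, 0, 0, 0, 5, 0, 0, 0, 0, -4, -4, 1, 0, 0, 0, 0, -4, -5, 0, 0, 0, 0, 0, -2, -6, 0, 0, 0, 0, 0, 0, -6, 0, 0, 0, 0, 0, 0, -6, 0, 0, 0, 0, 0, 0, -2, 0, 0, 0, 0, 0]
}}

```text
t: 10.15
tool_pos: [0.5044, -0.2946, 0.191]
orientation: [-3.133, 0.229, -0.018]
force: [-0.1, 0.7, -0.3]
opening: 0.0005
```

Run:
```python
from h import *
c="top"; im,d=read_camera(c); cv2.imwrite("pics/t2.png",cv2.resize(im[120:290,230:450],None,fx=3.6,fy=3.5))
m=camera_model(c)
v,u=np.mgrid[0:400,0:640]; K=np.array(m["intrinsics"])
P=(np.stack([u*d,v*d,d],-1)@np.linalg.inv(K).T-np.array(m["t"]))@np.array(m["R"])
ex=np.array([.9885,-.151]);ey=np.array([.151,.9885]); a=P[...,:2]@ex-.637; b=P[...,:2]@ey-.0922
for lo in(-.05,-.02,.0,.02,.05):
    s=(abs(b-lo)<.004)&(a<-.085)&(a>-.17)&(d>0); i=np.argsort(a[s])
    print(lo,[(round(x*1000),round(y*1000)) for x,y in zip(a[s][i],P[...,2][s][i])][::3])
for q in ["drawer_face","jar","cup","cast"]: print(q,[(np.round(w(r["point"],c),4),r["conf"]) for r in spot_point(q,c)[:1]])
print(read_state()["tool_pos"])
```

```text
-0.05 [(-170, 1), (-168, 3), (-166, -1), (-163, 0), (-162, 2), (-160, 2), (-159, 3), (-157, 2), (-156, 7), (-153, -2), (-152, 1), (-150, 2), (-148, 1), (-147, 3), (-145, 2), (-144, 3), (-141, 2), (-139, 0), (-138, -2), (-136, 2), (-134, 1), (-132, 0), (-131, 1), (-129, 3), (-127, 5), (-124, 1), (-123, 0), (-121, 0), (-119, 3), (-117, 2), (-115, 3), (-113, 0), (-112, 2), (-112, 66), (-112, 22), (-112, 48), (-112, 1), (-111, 5), (-110, 73), (-110, -4), (-107, 68), (-106, 71), (-105, 74), (-103, 70), (-101, 71), (-100, 86), (-99, 89), (-98, 91), (-96, 90), (-95, 88), (-94, 93), (-92, 91), (-91, 89), (-90, 92), (-88, 87), (-87, 92), (-86, 92)]
-0.02 [(-170, 1), (-168, 0), (-167, 2), (-165, 2), (-162, -2), (-161, 0), (-159, 3), (-158, 3), (-156, 2), (-154, 0), (-152, 3), (-150, 2), (-148, 2), (-146, 4), (-145, 0), (-143, 2), (-142, 3), (-139, 2), (-137, 0), (-136, 2), (-134, 3), (-133, 3), (-131, 4), (-129, 2), (-127, 0), (-126, 1), (-124, 4), (-121, 2), (-120, 0), (-118, 2), (-117, 3), (-114, 0), (-113, 2), (-112, 55), (-112, 63), (-112, 21), (-112, 67), (-112, 2), (-111, 68), (-110, 1),
[... 1613 characters left out ...]
52, 5), (-150, 6), (-148, 1), (-146, 2), (-144, 4), (-142, 2), (-140, 5), (-138, 3), (-136, 1), (-135, 1), (-133, 3), (-131, 5), (-129, 2), (-128, 4), (-125, 1), (-122, 0), (-121, 3), (-119, 3), (-117, 2), (-115, 2), (-113, 1), (-112, 30), (-112, 48), (-112, 35), (-112, 55), (-112, 50), (-111, 71), (-110, 69), (-108, 70), (-107, 71), (-105, 68), (-103, 70), (-101, 68), (-100, 86), (-99, 92), (-98, 92), (-96, 90), (-94, 90), (-93, 91), (-92, 94), (-92, 89), (-90, 91), (-89, 91), (-87, 91)]
drawer_face [(array([0.5359, 0.0104, 0.0448]), 0.92)]
jar [(array([ 5.111e-01,  1.611e-01, -3.000e-04]), 0.78)]
cup [(array([ 0.466 , -0.1233,  0.0018]), 0.82)]
cast []
[ 0.50545123 -0.28998593  0.19088502]
```

View pics/t2.png

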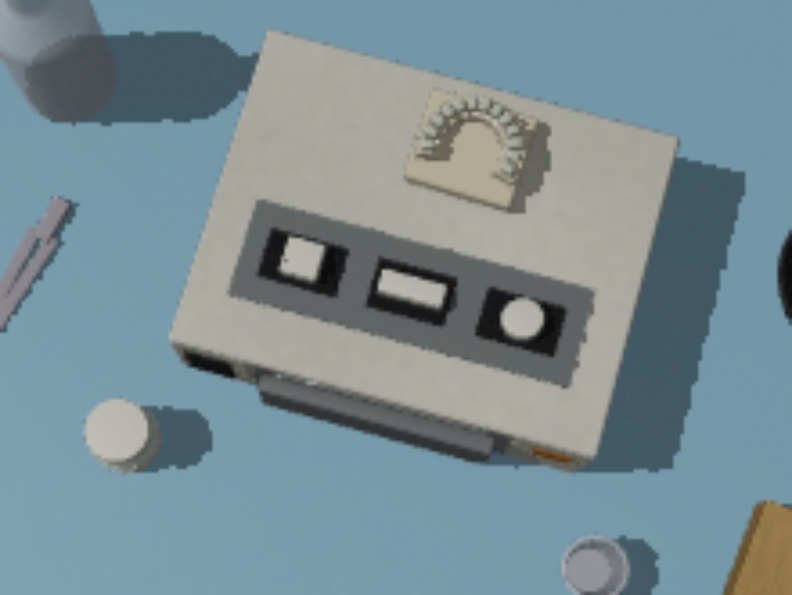

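The drawer is home: its face is at −112 mm from the unit's centre in all five slices, panel strip at about (375,418). The three keys are up, and the jar and cup haven't moved. I'll go back over the bar.

Request:
{"api": "apply_moves", "payload": {
  "commands": [0, 6, 0, 0, 0, 0, 0, 0, 6, 0, 0, 0, 0, 0, 2, 6, 0, 0, 0, 0, 0, 3, 5, 0, 0, 0, 0, 0, 3, 4, -2, 0, 0, 0, 0, 1, 1, -3, 0, 0, 0, 0, 0, 0, -2, 0, 0, 0, 0, 0, 0, 0, 0, 0, 0, 0]
}}

```text
t: 11.4
tool_pos: [0.5939, 0.0095, 0.121]
orientation: [-3.131, 0.198, -0.023]
force: [-0.6, -0.4, -0.3]
opening: 0.0001
```

Request:
{"api": "apply_moves", "payload": {
  "commands": [1.5, -0.9, 0, 0, 0, -0.025, 0, 0, 0, -1, 0, 0, 0, 0, 0, 0, -1, 0, 0, 0, 0, 0, 0, -0.5, 0, 0, 0, 0, 0, 0, 0, 0, 0, 0, 0]
}}

```text
t: 12.02
tool_pos: [0.6078, -0.001, 0.0974]
orientation: [-3.129, 0.239, -0.026]
force: [-0.7, 0.2, 0.9]
opening: 0.0007
```

Request:
{"api": "apply_moves", "payload": {
  "commands": [0.1, 0.1, -0.5, 0, 0, 0, 0, 0, 0, -0.5, 0, 0, 0, 0, 0, 0, -0.3, 0, 0, 0, 0, 0, 0, -0.2, 0, 0, 0, 0]
}}

```text
t: 12.52
tool_pos: [0.6091, 0.0003, 0.082]
orientation: [-3.129, 0.239, -0.028]
force: [-1.0, 1.0, 0.6]
opening: 0.0007
```

```bash
python3 prof.py
```

```text
188 [0.6163 0.0063 0.1479] [ 0.6134 -0.0093  0.1493]
189 [0.6167 0.0062 0.1449] [ 0.6137 -0.0094  0.1462]
190 [0.6172 0.006  0.142 ] [ 0.6138 -0.0096  0.1429]
191 [0.6148 0.0065 0.1355] [ 0.6144 -0.0098  0.1401]
192 [0.6172 0.0059 0.1349] [ 0.615  -0.0101  0.1372]
193 [0.6162 0.006  0.1301] [ 0.6143 -0.01    0.1328]
194 [0.618  0.0055 0.1286] [ 0.6142 -0.0102  0.1291]
195 [0.6168 0.0057 0.1235] [ 0.6149 -0.0104  0.1263]
196 [0.6178 0.0054 0.1211] [ 0.6137 -0.0103  0.1212]
197 [0.6182 0.0053 0.1179] [ 0.6138 -0.0104  0.1177]
198 [0.6171 0.0054 0.1129] [ 0.6133 -0.0105  0.1134]
199 [0.6177 0.0052 0.11  ] [ 0.6099 -0.0099  0.1053]
200 [0.6141 0.006  0.1015] [ 0.6115 -0.0104  0.1037]
201 [0.6152 0.0057 0.0992] [ 0.6122 -0.0106  0.1008]
202 [0.614  0.0059 0.0938] [ 0.6119 -0.0107  0.0966]
203 [0.6151 0.0055 0.0913] [ 0.6119 -0.0108  0.0929]
204 [0.6197 0.0044 0.0936] [ 0.6137 -0.0113  0.0913]
205 [0.6215 0.0039 0.0921] [ 0.6183 -0.0123  0.0935]
12.575 [ 0.23460766 -0.01298581  0.38376444] [6.08913753e-01 3.11051828e-04 8.16408569e-02]
```

Request:
{"api": "apply_moves", "payload": {
  "commands": [0, 0, -0.3, 0, 0, 0, 0, 0, 0, -0.2, 0, 0, 0, 0, 0, 0, -0.2, 0, 0, 0, 0]
}}

```text
t: 12.95
tool_pos: [0.6093, 0.0003, 0.0752]
orientation: [-3.129, 0.238, -0.028]
force: [-1.5, -1.1, 3.6]
opening: 0.0004
```

```bash
python3 prof.py | tail -9
```

```text
198 [0.6175 0.0053 0.1134] [ 0.6136 -0.0105  0.1138]
199 [0.6164 0.0055 0.1082] [ 0.614  -0.0107  0.1106]
200 [0.6167 0.0054 0.1049] [ 0.6132 -0.0107  0.1059]
201 [0.617  0.0052 0.1015] [ 0.6124 -0.0107  0.101 ]
202 [0.6138 0.0059 0.0935] [ 0.6125 -0.0108  0.0974]
203 [0.6168 0.0051 0.0936] [ 1.1931 -0.1245  0.8469]
204 [0.6194 0.0045 0.0932] [ 0.6161 -0.0118  0.0944]
205 [0.6226 0.0037 0.0935] [ 0.6182 -0.0123  0.0934]
13.0 [-0.43299302  0.40853925  3.72557428] [6.09281905e-01 2.81648055e-04 7.49869598e-02]
```

Now in contact at 3.7 N, which puts the key about 5 mm down. I'll go a little further.

Request:
{"api": "apply_moves", "payload": {
  "commands": [0, 0, -0.15, 0, 0, 0, 0, 0, 0, -0.1, 0, 0, 0, 0]
}}

```text
t: 13.25
tool_pos: [0.6093, 0.0003, 0.0729]
orientation: [-3.129, 0.238, -0.028]
force: [-3.5, -0.7, 6.9]
opening: 0.0007
```

Run:
```python
from h import *
im,d=read_camera("scene"); d0=np.load("scened.npy")
for u in (301,302): print(u,[(v,round(unproj(u,v,d0[v,u],"scene")[2]*1000),round(unproj(u,v,d[v,u],"scene")[2]*1000)) for v in range(194,204)])
print(read_state()["force"])
```

```text
301 [(194, 93, 91), (195, 106, 95), (196, 105, 94), (197, 106, 97), (198, 106, 93), (199, 106, 98), (200, 102, 96), (201, 99, 96), (202, 91, 92), (203, 93, 94)]
302 [(194, 92, 92), (195, 93, 95), (196, 93, 93), (197, 91, 95), (198, 93, 93), (199, 93, 94), (200, 93, 92), (201, 93, 93), (202, 95, 93), (203, 92, 95)]
[-2.71204384 -0.16476221  6.41365163]
```

Request:
{"api": "apply_moves", "payload": {
  "commands": [0, 0, 0.5, 0, 0, 0, 0, 0, 0, 1, 0, 0, 0, 0, 0, 0, 4, 0, 0, 0, 0, 0, 0, 5, 0, 0, 0, 0, -4, -4, 2, 0, 0, 0, 0, -4, -6, 0, 0, 0, 0, 0, -2, -6, 0, 0, 0, 0, 0, 0, -6, 0, 0, 0, 0, 0]
}}

```text
t: 14.3
tool_pos: [0.5112, -0.214, 0.2041]
orientation: [-3.131, 0.226, -0.034]
force: [1.3, -0.5, 0.4]
opening: 0.0006
```

Request:
{"api": "apply_moves", "payload": {
  "commands": [0, -6, 0, 0, 0, 0, 0, 0, -4, 0, 0, 0, 0, 0, 0, 0, 0, 0, 0, 0, 0, 0, 0, 0, 0, 0, 0, 0]
}}

```text
t: 14.8
tool_pos: [0.5094, -0.321, 0.2055]
orientation: [-3.132, 0.235, -0.037]
force: [0.6, 0.1, -0.2]
opening: 0.0002
```

Run:
```python
from h import *
im0=cv2.imread("pics/top0.png")
for c in("top","scene"):
    im,d=read_camera(c); cv2.imwrite(f"pics/{c}9.png",im)
    for q in["drawer_face","top_bar","top_round","top_square","jar","cup","cast","bottle"]: print(c,q,[(np.round(w(r["point"],c),3),round(r["conf"],2)) for r in spot_point(q,c)[:1]])
    if c=="top":
        v,u=np.mgrid[0:400,0:640];m=camera_model(c)
        P=(np.stack([u*d,v*d,d],-1)@np.linalg.inv(np.array(m["intrinsics"])).T-np.array(m["t"]))@np.array(m["R"])
        for n,x,y in(("sq",314,194),("bar",344,202),("rd",375,211)): print(n,np.median(P[y-2:y+3,x-2:x+3,2]))
        a=P[...,:2]@[.9885,-.151]-.637; b=P[...,:2]@[.151,.9885]-.0922
        s=(abs(b)<.05)&(P[...,2]>.03)&(P[...,2]<.078)&(a>-.2)&(a<-.1); print("face",np.percentile(a[s],[2,10,50]))
s=read_state();print(s["t"],s["tool_pos"],s["force"])
```

```text
top drawer_face [(array([0.534, 0.012, 0.045]), 0.83)]
top top_bar [(array([0.608, 0.001, 0.108]), 0.72)]
top top_round [(array([ 0.604, -0.066,  0.105]), 0.45)]
top top_square [(array([0.622, 0.063, 0.108]), 0.44)]
top jar [(array([ 0.481, -0.237, -0.   ]), 0.3)]
top cup [(array([ 0.596,  0.244, -0.   ]), 0.74)]
top cast [(array([ 0.699, -0.026,  0.09 ]), 0.79)]
top bottle [(array([ 0.745,  0.233, -0.003]), 0.78)]
sq 0.10609025287826336
bar 0.10601702342763088
rd 0.10568070584306509
face [-0.11240907 -0.11214152 -0.10869681]
scene drawer_face []
scene top_bar [(array([0.606, 0.001, 0.106]), 0.53)]
scene top_round [(array([ 0.597, -0.061,  0.108]), 0.65)]
scene top_square [(array([0.618, 0.064, 0.106]), 0.57)]
scene jar [(array([0.509, 0.163, 0.002]), 0.68)]
scene cup [(array([ 0.469, -0.124,  0.   ]), 0.74)]
scene cast [(array([ 0.697, -0.023,  0.09 ]), 0.75)]
scene bottle [(array([ 0.738,  0.229, -0.001]), 0.9)]
15.7 [ 0.50938234 -0.32149457  0.2054804 ] [ 0.01741175 -0.06226103 -0.00039278]
```

View pics/top9.png

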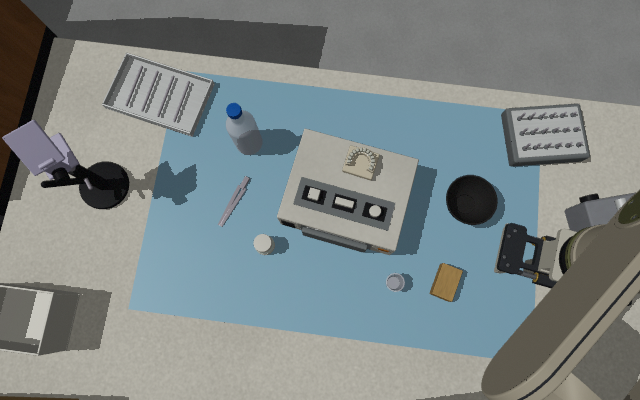

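The drawer is shut (340,238), and the keys are up at (314,194), (344,202) and (375,211). Everything else is where it was, and the arm is clear on the right.

```bash
python3 -c "
from plant import *
print(close_job())"
```

```text
the job is handed in; nothing more can be done
None
```

The drawer is fully shut, and the bar key was pressed after that and has sprung back. The job was handed in at about 15.7 s of the 51 s allowed.

- **Drawer:** I pushed it home with the closed fingertips, with about 11 N at the stop. I moved the arm aside and checked before touching any key. The panel face was 112 mm in front of the unit's centre, exactly the fully home position, and measured the same at the end.
- **Bar key:** I pressed to about 7 N, above the 5 N needed for fully down. The depth picture showed its top drop from about 105 to 96 mm. After I withdrew, it read 106 mm, the same as the other two keys.
- **Everything else:** In the last top picture, the round and square keys are up and all the loose things are where they started. The arm is clear, with no force on the tool.

**Checks that disagreed:**
- **Tool height:** The fingertips showed about 28 mm higher in the depth pictures than the reported tool height. My first descent over the bar therefore stopped short without touching it. The drawer push also landed near the panel's top edge instead of mid-height. I used depth and force for the final press.
- **Jar and cup:** The last top-camera network readings put the jar and cup in wrong places. The scene camera and the picture show both unmoved.

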